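Take a sinker off the keyhole rack and weigh it

TASK

Weigh the flat-topped corer sinker: slide it along its keyhole slot in the hanger rack until it hangs in the wide end, lift it straight up out of the plate, and stand it gently, upright, in the middle of the balance's round pan. Leave the ball-topped sinker hanging where it is, and do not knock over or shift the things standing about.

Things in the scene. Friction and masses are not known exactly. Their poses are not given: they have to be found in the camera images.
- sinker: Flat-topped sinker to weigh, about 0.3 kg, hanging in one of the two slots; round about z (up). Origin: centre of its underside. Steel body 30 mm diameter up to 50 mm (foot bevelled to 26), cone to 58 mm, neck 10 mm diameter from 58 to 74 mm, black flat disc head 48 mm diameter from 74 to 96 mm (the grip). Hanging, its head rests on the plate; in the narrow slot it cannot be lifted out.
- ball_sinker: The other sinker, hanging in the other slot: same body and neck, but its black head is a ball 42 mm across, 74 to 110 mm above its origin (centre of its underside). To be left alone. Either sinker may be in either slot.
- rack: Fixed hanger rack; origin on the bench under its centre. Steel plate 170 mm (x) by 190 mm (y), 6 mm thick, top at 130 mm, on four corner legs; only the sinkers' heads rise above it. Two slots along rack x at y = +55 and -55 mm, 14 mm wide, each ending in an octagonal hole 36 mm across that passes the body, not the head. Friction holds a sinker where it is slid.
- wide_a (a point): Centre of the wide hole of the slot at rack y = +55 mm, on the plate's top: rack (+50, +55, 130) mm. The narrow part runs from here towards rack -x, closed at x = -62 mm. A sinker starts 40 to 95 mm from the hole's centre; pushed past the centre, its neck stops about 13 mm beyond.
- wide_b (a point): Centre of the wide hole of the slot at rack y = -55 mm, on the plate's top: rack (-50, -55, 130) mm. The narrow part runs from here towards rack +x, closed at x = +62 mm. Otherwise like the other.
- balance: Fixed white bench balance, case 190 mm (x) by 160 mm (y), its top 44 mm above the bench, a small display along its -x side. Origin on the bench under the case's centre. The pan stands above it.
- pan_top (a point): Centre of the top of the balance's round steel pan, 110 mm diameter, 64 mm above the bench when empty. The pan is sprung: it sinks 0.4 mm per newton, at most 6 mm.
- jar: Glass sample jar with a black lid, 48 mm diameter, 60 mm high, on the bench between rack and balance, at the robot's side. Origin: centre of its underside. Leave alone.
- brush: Brush, 150 mm long, lying on the bench between rack and balance. Leave alone.
- sieve: Round steel sieve, 100 mm diameter, 40 mm high, at the back of the bench. Leave alone.
- tub_a: Clear plastic tub, 100 mm diameter, 110 mm high, at the back. Leave alone.
- tub_b: Clear plastic tub, 90 mm diameter, 90 mm high, at the back. Leave alone.
- wash_bottle: White plastic bottle, 64 mm diameter, 150 mm high, at the back. Leave alone.
- pan: The balance's pan itself; origin 11 mm below the centre of its top.
Mind the look-alikes: they are no part of the job. Leave any turquoise or yellow look-alike of the sinker alone.

How it is judged:
On the way, in this order (a step that is already met when the one before it is completed fails the run):
1. the sinker, still hanging with its head on the plate, has been slid to the wide end of its slot (axis within 5 mm of the hole's centre) ((horizontal distance between sinker and wide_a below 0.005 m or horizontal distance between sinker and wide_b below 0.005 m) and z of sinker in the frame of rack below 0.068 m), for 0.1 s.
2. the sinker has been lifted out through the wide hole: its underside is above the plate, over the hole (within 20 mm) ((horizontal distance between sinker and wide_a below 0.02 m or horizontal distance between sinker and wide_b below 0.02 m) and z of sinker in the frame of rack above 0.13 m).
At the end, for the whole second after the job is handed in: The flat-topped sinker stands on its foot on the balance's pan, released and at rest, upright within 0.08 rad, its axis within 25 mm of the pan's centre, its underside on the pan (within 4 mm); the ball-topped sinker hangs within 15 mm of where it started (horizontal distance between sinker and pan_top below 0.025 m and z of sinker in the frame of pan_top between -0.004 and 0.004 m and angle between sinker's own z axis and vertical below 0.08 rad and linear speed of sinker below 0.02 m/s and contact force between sinker and the fingers below 0.1 N and distance of ball_sinker from where it was at the start of the episode below 0.015 m); the robot touches nothing.
It fails at once if the sinker set down or dropped hard: over 30 N between it and the pan (contact force between sinker and pan above 30 N).
It fails at once if the ball-topped sinker moved by more than 15 mm (distance of ball_sinker from where it was at the start of the episode above 0.015 m).
It fails at once if a bystander (jar, brush, sieve, tubs, wash bottle) shifted by more than 30 mm (distance of any of jar, brush, sieve, tub_a, tub_b, wash_bottle from where it was at the start of the episode above 0.03 m).
It also fails if it takes over 58 s, if anything falls off the work surface, if the arm or the gripper's body presses on something with over 40 N, if the wrist force passes 120 N, or if a joint passes its speed limit or range.

ROBOT

A 6-joint arm with a two-finger parallel gripper is mounted at the origin on the work surface. World frame = base frame: x ahead of the robot, y to its left, z up, the work surface at z = 0. Lengths are in m, angles in rad, forces in N, time in s.
With the tool pointing down it reaches from about 0.375 to 0.9 m from the base axis. Payload 3.1 kg.
Tool frame: the origin (TCP) lies at the centre of the arm's flange, where the gripper is bolted on; the fingertips stand robot.tip_extent ahead of it and the grasp point (between the pads) lies 164 mm ahead of it (robot.tip_extent is the distance from the TCP to the fingertips, in m); z points along the fingers, y is the line along which they close (so a half turn about z gives the same grasp; the last joint's range is limited). The gripper opens to 87 mm and grips with 3 to 60 N. Pads are 19 mm wide; open, the fingers measure 117 mm over their backs; the gripper's body (75 mm by 190 mm) begins 51 mm behind the grasp point.
Start: joints at [1.169, 0.527, 1.433, -0, 1.181, -0.178], TCP at [0.139, 0.609, 0.405] pointing down, gripper open.
Joint ranges: [-3.08, 3.08], [-0.75, 2.2], [0.22, 2.44], [-1.43, 4.57], [0, 2.65], [-2.85, 2.85]. Speed limits (rad/s): [2.79, 2.79, 3.14, 3.14, 3.14, 3.14].

INTERFACE

Orientations are given as a unit quaternion [x, y, z, w].
In Python, from rig import get_obs, camera, hand_in, cut_out, robot gives the robot as it stands.
- The arm moves only by the tool step_arm, never from a script. Its argument "rows" is a list of rows, each a list of 6 numbers: the shift along the world's x, y, z in m, then the turn, a rotation vector about the world's x, y, z in degrees. A call has 1 to 12 rows; each row shifts and turns the commanded pose from where the row before left it; what a row does not reach is not made up. A row lasts 1/8 s, in which the tool goes at most 62.5 mm and 10.7 degrees, less where a joint would pass 70% of its speed; a pose out of reach is approached as far as the arm can. A call is refused whole if a number of a shift passes 0.0625 or a number of a turn 10.7, either way. A call with a gripper value outside its range is refused whole. "jaw" is the finger opening in m, from 0 to 0.087, set as the call begins (left out, the last holds). The fingers move at their own pace and stop on an object; "squeeze" is the grip in N (left out, the last holds). Time passes only in rows, so rows that do not move let the fingers close. It gives the time, the measured TCP pose, the force, the opening and the grip force at its end, in the units of the state.
- get_obs(): the state, without advancing time (a new reading comes with each control period).
- camera(name): name is "scene" or "side" or "wrist"; returns a dict with "pixels" (384x512x3 uint8, blue, green, red), "depth" (384x512 float32, m along the optical axis (not along the pixel's ray), 0 where there is no reading), "fov_y" (degrees; the focal length in pixels is half the picture's height over the tangent of half this angle, whatever the lens; pixels are square), "cx", "cy" (the principal point, pixels), "extrinsics" (4x4, takes a point from camera to world coordinates); the wrist camera has in their place "mount" (4x4, takes a point from camera to tool coordinates, whose origin is the TCP and whose axes are the flange's). Camera axes: x right, y up, looking along -z (the intrinsics and any distortion apply to the point x, -y, -z); pixel columns grow to the right and rows downward; lengths in m; the calibration is good to about 2 mm. A picture is of the moment at which its call begins: read the wrist's pose just before it.
- hand_in(): hands the job in; it is judged then, once.
Trained networks look in the newest picture that a camera, given by its name, has taken for a name from the list of things; names that differ only in an ending like _2 or _b are one class to them, and where a whole thing is asked for, a point or a joint stands for the part that bears it (a point fixed in the world has none). Each returns a list of dicts, best first, with "confidence" (0 to 1); they miss things now and then, are a little off and sometimes report something else, mostly with a low value. They report only what shows in the picture. A call takes as long as a camera call. They do not tell look-alikes from the thing itself.
- cut_out(label, camera): "region" (384x512 bool, what is visible of it) and "extent" ([centre column, centre row, width, height] in pixels, round what is visible of it).
The state is a dict: "time": time; "q": joint angles; "joint_velocities": joint speeds; "joint_torque": joint torques, N m; "position": TCP position; "tool_rot": TCP orientation; "ft_force": force on the tool from outside, world axes, zero at the start; "moment": the same for the moment, N m; "grip_width": finger opening in m; "grip_force": force on a finger pad.
Only numpy, scipy, OpenCV 4.12 (cv2) and the standard library are available. Lean on these libraries where they do the work, as an engineer would, in place of code of your own. Each camera call takes 0.05 s, during which the arm holds its last target. There are 200 camera calls.

## Working session

There is one attempt and no reset: what is moved stays moved. The work goes in short steps, Python scripts to look and compute and a tool call to move; the robot and the scene stay as the last step left them, time stands still between calls to the robot, and variables do not carry over. Pictures are saved under pics/ and viewed, at most 10 in all, crops included, and the job is handed in when it is done.

Besides the shell and the picture viewer there is one more tool, called in YAML: its name, and indented under it one key for each argument. step_arm: Moves the arm, as the interface text tells. Its arguments: {"type":"object","properties":{"rows":{"type":"array"},"jaw":{"type":"number"},"squeeze":{"type":"number"}},"required":["rows"]}

```bash
mkdir -p pics; ls
cat > h.py <<'E'
import numpy as np, cv2
from rig import get_obs, camera, hand_in, cut_out, robot
from scipy.spatial.transform import Rotation as R
def cloud(c, T):
    f=192/np.tan(np.radians(c["fov_y"])/2); d=c["depth"]
    v,u=np.mgrid[:384,:512]
    p=np.stack([(u-c["cx"])/f*d,-(v-c["cy"])/f*d,-d,np.ones_like(d)],-1)
    w=(p@np.array(T).T)[...,:3]; w[d==0]=np.nan
    return w
def look(n):
    o=get_obs(); c=camera(n)
    if n=="wrist":
        T=np.eye(4);T[:3,:3]=R.from_quat(o["tool_rot"]).as_matrix();T[:3,3]=o["position"]
        E=T@np.array(c["mount"])
    else: E=np.array(c["extrinsics"])
    return c,cloud(c,E),E
E
python3 - <<'E'
from h import *
print(robot.tip_extent, {k:v for k,v in get_obs().items() if k in("time","position","tool_rot","grip_width")})
ims=[]
for n in("scene","side"):
    c,w,E=look(n); print(n,[k for k in c],c["fov_y"],E[:3,3].round(3))
    im=c["pixels"].copy()
    for l in("sinker","ball_sinker","rack","balance","pan","jar"):
        for r in cut_out(l,n)[:3]:
            m=r["region"]; print(l,round(r["confidence"],2),np.round(r["extent"]),np.nanmedian(w[m],0).round(3),"zmax",np.nanpercentile(w[m][:,2],97).round(3))
    cv2.imwrite(f"pics/{n}.png",im)
E
```

```text
pics
0.1822 {'time': 0.0, 'position': array([0.1385364 , 0.60909361, 0.40377138]), 'tool_rot': array([ 1.11666218e-01,  9.93745171e-01, -1.04708529e-03, -3.08686397e-04]), 'grip_width': 0.08661419120835202}
scene ['pixels', 'depth', 'fov_y', 'cx', 'cy', 'extrinsics'] 54.900259644769676 [1.187 0.186 0.973]
sinker 0.81 [351. 167.  15.  24.] [0.382 0.299 0.095] zmax 0.1
sinker 0.64 [380. 216.  20.  26.] [0.557 0.395 0.093] zmax 0.099
sinker 0.62 [348. 196.  17.  26.] [0.544 0.287 0.151] zmax 0.155
ball_sinker 0.71 [173. 171.  36.  25.] [ 0.532 -0.249  0.064] zmax 0.068
ball_sinker 0.47 [308. 191.  15.  25.] [0.563 0.178 0.156] zmax 0.166
rack 0.57 [324. 202.  77.  82.] [0.558 0.233 0.13 ] zmax 0.134
balance 0.87 [175. 174.  64.  60.] [ 0.533 -0.236  0.045] zmax 0.067
pan 0.82 [172. 173.  40.  30.] [ 0.534 -0.25   0.064] zmax 0.068
pan 0.59 [255. 169.  14.  18.] [0.453 0.003 0.055] zmax 0.063
jar 0.8 [256. 171.  15.  19.] [0.455 0.001 0.045] zmax 0.062
side ['pixels', 'depth', 'fov_y', 'cx', 'cy', 'extrinsics'] 42.75433215030439 [-0.077 -0.642  0.742]
sinker 0.97 [121. 194.  19.  40.] [0.368 0.287 0.078] zmax 0.097
sinker 0.71 [174. 142.  25.  10.] [0.526 0.273 0.15 ] zmax 0.153
sinker 0.44 [158. 152.  13.  33.] [0.538 0.391 0.095] zmax 0.117
ball_sinker 0.71 [210. 166.  18.  39.] [0.543 0.163 0.14 ] zmax 0.164
rack 0.79 [192. 178. 101.  98.] [0.518 0.209 0.128] zmax 0.132
rack 0.24 [272. 224.  48.  33.] [ 0.589 -0.012  0.017] zmax 0.022
balance 0.94 [332. 297. 124.  99.] [ 0.482 -0.271  0.044] zmax 0.065
pan 0.77 [344. 273.  58.  38.] [ 0.527 -0.257  0.064] zmax 0.066
jar 0.93 [226. 246.  21.  32.] [ 0.43  -0.016  0.041] zmax 0.062
jar 0.24 [193. 181. 104.  96.] [0.519 0.208 0.129] zmax 0.132
```

Run:
```python
import cv2,numpy as np
a=cv2.imread("pics/scene.png")[120:270,250:450]; b=cv2.imread("pics/side.png")[110:260,80:280]
cv2.imwrite("pics/crop1.png",np.hstack([cv2.resize(x,(400,300),interpolation=cv2.INTER_CUBIC) for x in(a,b)]))
cv2.imwrite("pics/both.png",np.vstack([cv2.resize(np.hstack([cv2.imread("pics/scene.png"),cv2.imread("pics/side.png")]),(800,300))]))
```

```text
(no output)
```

View pics/crop1.png

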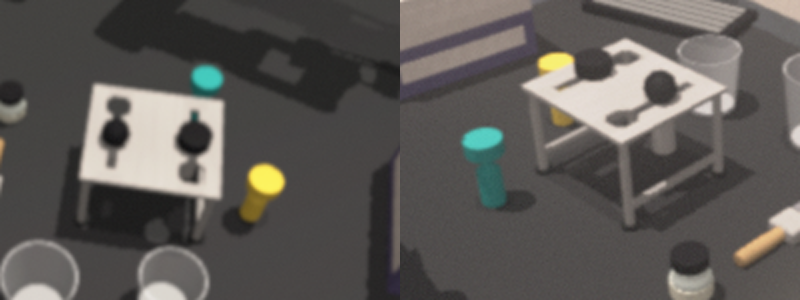

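View pics/both.png

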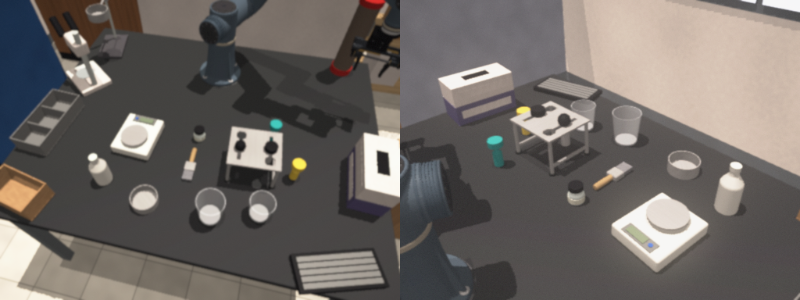

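Candidates in the scene picture are turquoise (351,167), yellow (380,216), a black flat disc on the rack (348,190) and a black ball on the rack (308,187). The black flat disc hanging in the rack's left slot fits the description, and its wide end is away from the robot. The turquoise and yellow ones are look-alikes standing on the bench. I'll confirm with the wrist camera.

step_arm:
  rows:
    - [0.048,-0.047,0.01,0,0,0]
    - [0.048,-0.047,0.01,0,0,0]
    - [0.048,-0.047,0.01,0,0,0]
    - [0.048,-0.047,0.01,0,0,0]
    - [0.048,-0.047,0.01,0,0,0]
    - [0.048,-0.047,0.01,0,0,0]
    - [0.048,-0.047,0.01,0,0,0]
    - [0,0,0,0,0,0]
    - [0,0,0,0,0,0]

```text
time: 1.82
position: [0.4476, 0.3065, 0.469]
tool_rot: [0.112, 0.994, 0.0, -0.001]
ft_force: [0.1, -0.3, -0.1]
grip_width: 0.0874
grip_force: 0.0
```

```bash
cat > m.py <<'E'
from h import *
import sys
c,w,E=look("wrist"); o=get_obs(); print(o["time"],o["position"].round(4),E[:3,3].round(3),-E[:3,2].round(2))
for l in("sinker","ball_sinker","rack"):
    for r in cut_out(l,"wrist")[:3]:
        m=r["region"]; q=w[m]; q=q[~np.isnan(q[:,0])]
        print(l,round(r["confidence"],2),np.round(r["extent"]),np.median(q,0).round(4),"zmax",np.percentile(q[:,2],97).round(4))
        if l!="rack":
            t=q[q[:,2]>np.percentile(q[:,2],97)-.006]; t=t[:,:2].astype(np.float32); print("  top circle",cv2.minEnclosingCircle(t), "ctr",t.mean(0))
        else:
            t=q[abs(q[:,2]-.13)<.008]; print("  plate z",np.median(t[:,2])," rect",cv2.minAreaRect((t[:,:2]*1000).astype(np.float32)))
cv2.imwrite(f"pics/{sys.argv[1]}.png",c["pixels"])
np.save("pics/w.npy",w)
E
python3 m.py wr1
```

```text
1.875 [0.447  0.3071 0.4688] [0.372 0.324 0.448] [ 0.27 -0.06 -0.96]
sinker 0.95 [240. 121.  44.  39.] [0.3729 0.2994 0.0948] zmax 0.0963
  top circle ((0.3734982907772064, 0.29951804876327515), 0.023831117898225784) ctr [0.37292066 0.29946646]
sinker 0.86 [330. 221.  37.  36.] [0.5332 0.392  0.0934] zmax 0.0959
  top circle ((0.5012715458869934, 0.38420724868774414), 0.06344260275363922) ctr [0.53559625 0.39597267]
sinker 0.62 [256. 237.  40.  35.] [0.5178 0.2869 0.1501] zmax 0.1522
  top circle ((0.47384530305862427, 0.2987079918384552), 0.06172572076320648) ctr [0.51814127 0.28822345]
ball_sinker 0.93 [178. 290.  28.  22.] [0.5531 0.1863 0.16  ] zmax 0.1641
  top circle ((0.5519953966140747, 0.17789646983146667), 0.014731965027749538) ctr [0.5527672 0.1824412]
rack 0.78 [210. 238. 178. 157.] [0.4989 0.2395 0.1287] zmax 0.1301
  plate z 0.1287664947186503  rect ((537.0379638671875, 230.1525115966797), (171.1919708251953, 190.28488159179688), 2.834970235824585)
```

View pics/wr1.png

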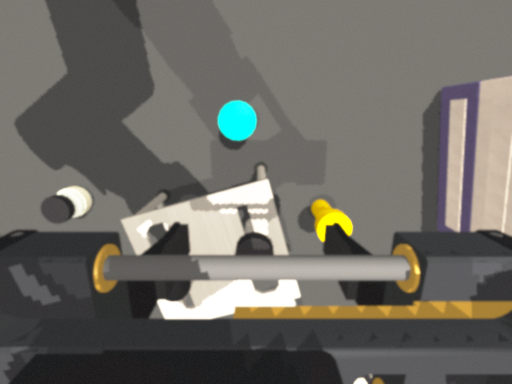

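Wrist picture: the turquoise look-alike is at (237,120), yellow at (333,225), and the black disc on the plate is at (255,240), partly behind the gripper. I'll back off and align with the rack for a clean second view.

step_arm:
  rows:
    - [-0.03,-0.005,0.01,0,0,4]
    - [-0.03,-0.005,0.01,0,0,4]
    - [-0.03,-0.005,0.01,0,0,4]
    - [-0.03,-0.005,0.01,0,0,3.6]
    - [0,0,0,0,0,0]
    - [0,0,0,0,0,0]

```text
time: 2.78
position: [0.3279, 0.2872, 0.5092]
tool_rot: [-0.025, 1.0, 0.0, 0.001]
ft_force: [0.5, 0.6, -0.3]
grip_width: 0.0871
grip_force: 0.0
```

```bash
python3 m.py wr2; python3 -c "
import cv2;a=cv2.imread('pics/wr2.png')[60:260,120:390];cv2.imwrite('pics/wr2c.png',cv2.resize(a,None,fx=2.9,fy=2.9,interpolation=2))"
```

```text
2.825 [0.3283 0.2872 0.5091] [0.251 0.284 0.488] [ 0.28  0.01 -0.96]
sinker 0.97 [263. 194.  35.  38.] [0.3692 0.299  0.0946] zmax 0.0961
  top circle ((0.3724234402179718, 0.2994351089000702), 0.02385721541941166) ctr [0.3716861  0.29916653]
sinker 0.9 [248. 298.  32.  33.] [0.5143 0.2836 0.1425] zmax 0.1516
  top circle ((0.5270525217056274, 0.28387653827667236), 0.022984802722930908) ctr [0.5143936 0.2829709]
sinker 0.85 [312. 292.  28.  25.] [0.5375 0.3934 0.0943] zmax 0.096
  top circle ((0.544862687587738, 0.3962049186229706), 0.023960832506418228) ctr [0.5406221  0.39541373]
ball_sinker 0.72 [173. 299.  31.  39.] [0.537  0.1744 0.146 ] zmax 0.1583
  top circle ((0.5416252613067627, 0.17591778934001923), 0.01628536731004715) ctr [0.53620505 0.17620458]
```

View pics/wr2c.png

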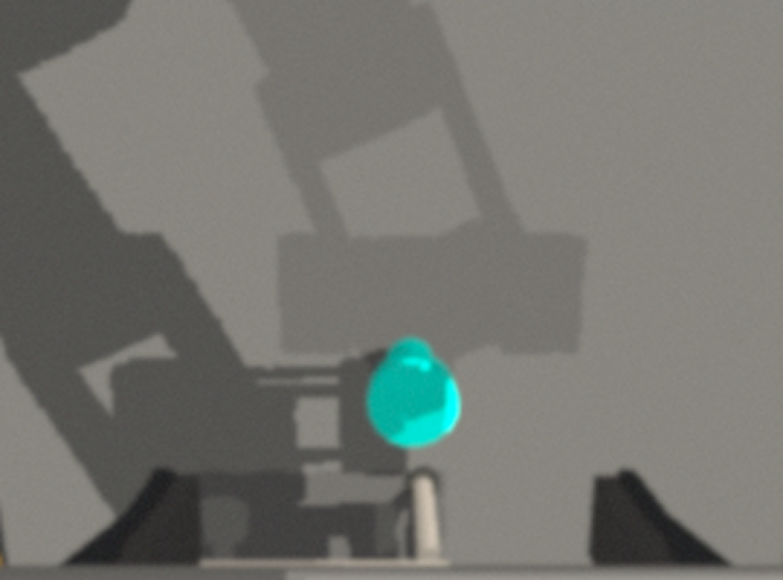

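That crop shows only the turquoise look-alike and the rack's edge, because the top of the image is towards the robot. I need to move forward instead.

step_arm:
  rows:
    - [0.045,-0.008,-0.005,0,0,0]
    - [0.045,-0.008,-0.005,0,0,0]
    - [0.045,-0.008,-0.005,0,0,0]
    - [0.045,-0.008,-0.005,0,0,0]
    - [0.045,-0.008,0,0,0,0]
    - [0.045,-0.007,0,0,0,0]
    - [0,0,0,0,0,0]
    - [0,0,0,0,0,0]

```text
time: 3.98
position: [0.5978, 0.2395, 0.488]
tool_rot: [-0.024, 1.0, -0.0, -0.001]
ft_force: [-0.8, -0.1, -0.2]
grip_width: 0.087
grip_force: 0.0
```

```bash
python3 m.py wr3; python3 -c "
import cv2;a=cv2.imread('pics/wr3.png')[30:240,100:380];cv2.imwrite('pics/wr3c.png',cv2.resize(a,None,fx=2.8,fy=2.8,interpolation=2))"
```

```text
4.025 [0.5972 0.2397 0.4885] [0.52  0.236 0.467] [ 0.28  0.01 -0.96]
sinker 0.71 [300. 128.  46.  42.] [0.531  0.2844 0.1507] zmax 0.1521
  top circle ((0.5316113233566284, 0.285044401884079), 0.02395864948630333) ctr [0.5311717 0.2845731]
sinker 0.67 [367. 140.  48.  36.] [0.545  0.3906 0.0945] zmax 0.0961
  top circle ((0.5457964539527893, 0.3965829312801361), 0.024046821519732475) ctr [0.54563713 0.39550614]
sinker 0.67 [314.  13.  43.  24.] [0.3889 0.2959 0.0845] zmax 0.0959
  top circle ((0.386060893535614, 0.2996421754360199), 0.02005171775817871) ctr [0.39129764 0.2992974 ]
ball_sinker 0.74 [205. 141.  41.  39.] [0.5496 0.1789 0.1592] zmax 0.1643
  top circle ((0.5504867434501648, 0.17651964724063873), 0.016123531386256218) ctr [0.55082935 0.17651203]
ball_sinker 0.37 [180. 273.  54.  84.] [0.8113 0.1325 0.0755] zmax 0.109
  top circle ((0.71126788854599, 0.14871449768543243), 0.11720523983240128) ctr [0.80145895 0.13430119]
rack 0.66 [250. 122. 168. 146.] [0.5223 0.2289 0.1288] zmax 0.1303
  plate z 0.12881689309709848  rect ((536.571533203125, 230.35211181640625), (170.34841918945312, 190.74513244628906), 2.7744030952453613)
```

View pics/wr3c.png

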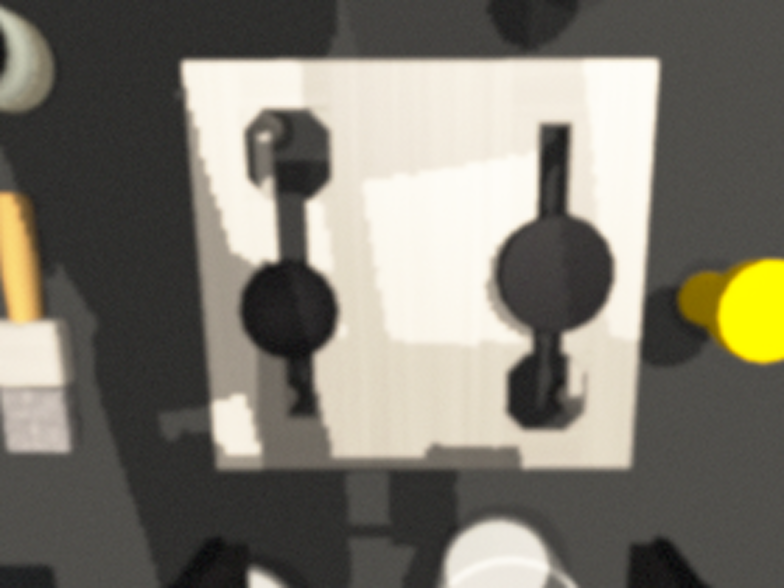

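The crop confirms it. The black flat disc is at full-frame (298,127), in the left slot with its wide hole at (294,170), and the ball is at (205,141). Sinker axis is (0.5316, 0.2850) and rack yaw is 2.8°. The hole is at (0.5839, 0.2877), so the slide is about (+0.052, +0.0026).

step_arm:
  rows:
    - [-0.022,0.015,-0.01,0,0,0]
    - [-0.022,0.015,-0.01,0,0,0]
    - [-0.0216,0.0153,-0.02,0,0,0]
    - [0,0,-0.03,0,0,0]
    - [0,0,-0.03,0,0,0]
    - [0,0,-0.03,0,0,0]
    - [0,0,-0.02,0,0,0]
    - [0,0,0,0,0,0]
    - [0,0,0,0,0,0]
  jaw: 0.087

```text
time: 5.3
position: [0.5323, 0.2853, 0.3403]
tool_rot: [-0.024, 1.0, 0.0, 0.001]
ft_force: [0.2, 0.1, -0.3]
grip_width: 0.0869
grip_force: 0.0
```

step_arm:
  rows:
    - [-0.0005,-0.0003,-0.012,0,0,0]
    - [0,0,-0.008,0,0,0]
    - [0,0,-0.0035,0,0,0]
    - [0,0,0,0,0,0]
    - [0,0,0,0,0,0]

```text
time: 5.92
position: [0.5319, 0.2847, 0.3158]
tool_rot: [-0.024, 1.0, 0.0, 0.0]
ft_force: [-0.3, 0.1, 0.6]
grip_width: 0.0868
grip_force: 0.0
```

step_arm:
  rows:
    - [0,0,0,0,0,0]
    - [0,0,0,0,0,0]
    - [0,0,0,0,0,0]
    - [0,0,0,0,0,0]
    - [0,0,0,0,0,0]
    - [0,0,0,0,0,0]
  jaw: 0.03
  squeeze: 25

```text
time: 6.68
position: [0.5318, 0.2846, 0.3157]
tool_rot: [-0.024, 1.0, -0.0, -0.0]
ft_force: [-0.3, 0.5, 0.8]
grip_width: 0.0474
grip_force: 25.0
```

step_arm:
  rows:
    - [0.0058,0.0003,0,0,0,0]
    - [0.0058,0.0003,0,0,0,0]
    - [0.0058,0.0003,0,0,0,0]
    - [0.0058,0.0003,0,0,0,0]
    - [0.0058,0.0003,0,0,0,0]
    - [0.0058,0.0003,0,0,0,0]
    - [0.0058,0.0003,0,0,0,0]
    - [0.0058,0.0003,0,0,0,0]
    - [0.0056,0.0003,0,0,0,0]
    - [0,0,0,0,0,0]
    - [0,0,0,0,0,0]
    - [0,0,0,0,0,0]

```text
time: 8.18
position: [0.5848, 0.2873, 0.3157]
tool_rot: [-0.024, 1.0, 0.0, 0.002]
ft_force: [2.9, 0.4, -0.8]
grip_width: 0.0473
grip_force: 25.0
```

Run:
```python
from h import *
o=get_obs();print(o["position"].round(4),o["ft_force"].round(1))
for n in("scene","side"):
    c,w,E=look(n)
    for r in cut_out("sinker",n)[:4]:
        q=w[r["region"]];q=q[~np.isnan(q[:,0])];print(n,r["confidence"],np.round(r["extent"]),np.median(q,0).round(3))
    for r in cut_out("pan",n)[:1]:
        q=w[r["region"]];q=q[abs(q[:,2]-.064)<.006]
        print("pan",np.median(q[:,2]),cv2.minEnclosingCircle(q[:,:2].astype(np.float32)),q.mean(0))
    cv2.imwrite(f"pics/{n}2.png",c["pixels"])
a=cv2.imread("pics/scene2.png")[120:270,250:450]; b=cv2.imread("pics/side2.png")[80:230,80:280]
cv2.imwrite("pics/crop2.png",np.hstack([cv2.resize(x,(400,300),interpolation=cv2.INTER_CUBIC) for x in(a,b)]))
```

```text
[0.5848 0.2873 0.3157] [ 2.9  0.4 -0.8]
scene 0.64 [306. 192.  16.  27.] [0.563 0.178 0.155]
scene 0.61 [380. 216.  24.  29.] [0.558 0.395 0.093]
scene 0.61 [325. 204.  76.  80.] [0.597 0.202 0.13 ]
scene 0.51 [346. 211.  17.  25.] [0.597 0.288 0.151]
pan 0.06444102430165188 ((0.530186116695404, -0.24845081567764282), 0.05670962482690811) [ 0.53248419 -0.24865264  0.06441176]
side 0.73 [122. 194.  20.  39.] [0.368 0.287 0.077]
side 0.51 [190. 134.  15.  14.] [0.57 0.28 0.15]
side 0.5 [157. 153.  14.  36.] [0.538 0.391 0.095]
pan 0.06401010370060484 ((0.5302006602287292, -0.2545311450958252), 0.05632910504937172) [ 0.52769088 -0.25541809  0.06403049]
```

View pics/crop2.png

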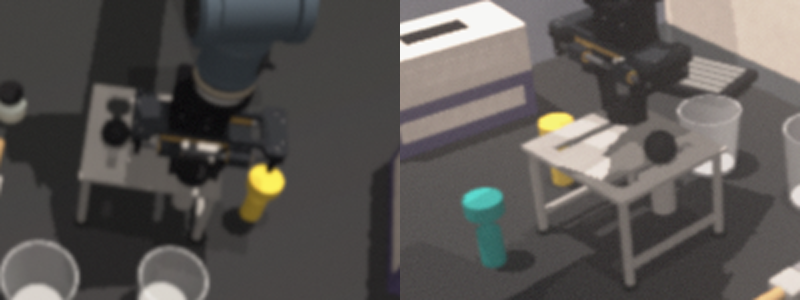

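The flat head is now at the hole end of the slot, gripped, and the ball is untouched. Now the straight lift.

step_arm:
  rows:
    - [-0.0008,0.0003,0,0,0,0]
    - [0,0,0.003,0,0,0]
    - [0,0,0.006,0,0,0]
    - [0,0,0.008,0,0,0]
    - [0,0,0.008,0,0,0]
    - [0,0,0.005,0,0,0]
    - [0,0,0,0,0,0]
  squeeze: 30

```text
time: 9.35
position: [0.5831, 0.2877, 0.3464]
tool_rot: [-0.024, 1.0, 0.0, 0.001]
ft_force: [-0.2, 0.3, -2.9]
grip_width: 0.0472
grip_force: 30.0
```

step_arm:
  rows:
    - [0,0,0.01,0,0,0]
    - [0,0,0.012,0,0,0]
    - [0,0,0.012,0,0,0]
    - [0,0,0.012,0,0,0]
    - [0,0,0.015,0,0,0]
    - [0,0,0.018,0,0,0]
    - [0,0,0.02,0,0,0]
    - [0,0,0,0,0,0]
    - [0,0,0,0,0,0]

```text
time: 10.48
position: [0.5826, 0.2875, 0.4442]
tool_rot: [-0.024, 1.0, -0.0, -0.001]
ft_force: [-0.1, -0.9, -3.0]
grip_width: 0.0474
grip_force: 30.0
```

Run:
```python
from h import *
for n in("side",):
    c,w,E=look(n)
    for r in cut_out("sinker",n)[:4]:
        q=w[r["region"]];q=q[~np.isnan(q[:,0])];print(n,r["confidence"],np.round(r["extent"]),np.median(q,0).round(3),np.percentile(q[:,2],[3,97]).round(3))
    cv2.imwrite(f"pics/side3.png",cv2.resize(c["pixels"][30:230,80:280],(500,500)))
```

```text
side 0.82 [186. 104.  18.  42.] [0.572 0.278 0.236] [0.187 0.281]
side 0.75 [122. 194.  22.  40.] [0.369 0.288 0.075] [-0.     0.097]
side 0.61 [343. 273.  56.  41.] [ 0.527 -0.257  0.064] [0.061 0.066]
side 0.44 [157. 155.  16.  35.] [0.538 0.391 0.095] [0.006 0.098]
```

View pics/side3.png

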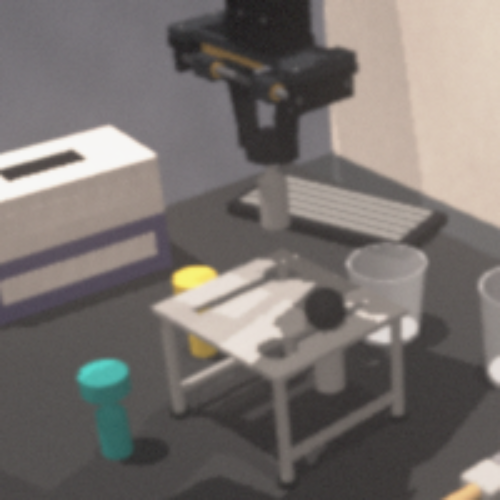

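The sinker hangs upright in the gripper, clear above the plate (bottom at about z 0.185), and the ball is still in place. Next I carry it to the pan at about (0.530, -0.2515).

step_arm:
  rows:
    - [0,0,0.02,0,0,0]
    - [0,-0.02,0.02,0,0,0]
    - [-0.005,-0.04,0,0,0,0]
    - [-0.005,-0.05,0,0,0,0]
    - [-0.005,-0.055,0,0,0,0]
    - [-0.005,-0.055,0,0,0,0]
    - [-0.005,-0.055,0,0,0,0]
    - [-0.005,-0.055,0,0,0,0]
    - [-0.005,-0.055,0,0,0,0]
    - [-0.005,-0.05,0,0,0,0]
    - [-0.005,-0.045,0,0,0,0]
    - [-0.005,-0.03,0,0,0,0]

```text
time: 12.08
position: [0.5317, -0.2255, 0.485]
tool_rot: [-0.023, 1.0, -0.001, -0.0]
ft_force: [-0.2, 0.0, -3.1]
grip_width: 0.0472
grip_force: 30.0
```

step_arm:
  rows:
    - [0,-0.015,0,0,0,0]
    - [0,-0.01,0,0,0,0]
    - [0,0,0,0,0,0]
    - [0,0,0,0,0,0]

```text
time: 12.58
position: [0.5331, -0.2463, 0.4846]
tool_rot: [-0.025, 1.0, 0.0, -0.0]
ft_force: [0.6, 1.3, -4.3]
grip_width: 0.0474
grip_force: 30.0
```

Run:
```python
from h import *
o=get_obs();print(o["time"],o["position"].round(4),o["ft_force"].round(1),o["q"].round(2))
for n in("wrist","scene","side"):
    c,w,E=look(n)
    for r in cut_out("pan",n)[:1]:
        q=w[r["region"]];q=q[abs(q[:,2]-.064)<.006]
        print(n,"pan",r["confidence"],np.median(q[:,2]),cv2.minEnclosingCircle(q[:,:2].astype(np.float32)))
    for r in cut_out("sinker",n)[:4]:
        q=w[r["region"]];q=q[~np.isnan(q[:,0])];print(n,r["confidence"],np.median(q,0).round(3),np.percentile(q[:,2],[3,97]).round(3))
```

```text
12.575 [ 0.5331 -0.2463  0.4846] [ 0.6  1.3 -4.3] [-0.62  0.4   1.43  0.    1.32 -2.24]
wrist pan 0.84 0.0627530303691331 ((0.530599057674408, -0.25205469131469727), 0.05499633029103279)
wrist 0.66 [ 0.521 -0.246  0.319] [0.24  0.321]
scene pan 0.64 0.06448589631830215 ((0.5311273336410522, -0.25030794739723206), 0.05611230432987213)
scene 0.76 [ 0.544 -0.239  0.307] [0.231 0.323]
scene 0.64 [0.557 0.397 0.093] [0.004 0.099]
scene 0.61 [ 0.607 -0.001  0.018] [0.    0.023]
scene 0.54 [0.384 0.299 0.095] [0.063 0.099]
side pan 0.81 0.06397395421396751 ((0.5306289792060852, -0.2543641924858093), 0.057030268013477325)
side 0.82 [ 0.522 -0.252  0.286] [0.229 0.322]
side 0.71 [0.539 0.39  0.094] [0.    0.099]
side 0.69 [0.368 0.287 0.078] [0.006 0.097]
```

step_arm:
  rows:
    - [-0.0025,-0.0057,-0.01,0,0,0]
    - [0,0,-0.02,0,0,0]
    - [0,0,-0.025,0,0,0]
    - [0,0,-0.025,0,0,0]
    - [0,0,-0.025,0,0,0]
    - [0,0,-0.02,0,0,0]
    - [0,0,-0.015,0,0,0]
    - [0,0,-0.008,0,0,0]
    - [0,0,0,0,0,0]
    - [0,0,0,0,0,0]

```text
time: 14.28
position: [0.5308, -0.2533, 0.3374]
tool_rot: [-0.024, 1.0, -0.001, 0.001]
ft_force: [0.0, 0.3, -3.8]
grip_width: 0.0476
grip_force: 30.0
```

step_arm:
  rows:
    - [0,0,-0.004,0,0,0]
    - [0,0,-0.004,0,0,0]
    - [0,0,-0.002,0,0,0]
    - [0,0,-0.002,0,0,0]
    - [0,0,-0.001,0,0,0]
    - [0,0,0,0,0,0]
    - [0,0,0,0,0,0]

```text
time: 15.15
position: [0.5305, -0.2531, 0.3237]
tool_rot: [-0.024, 1.0, -0.0, 0.0]
ft_force: [-0.2, 0.4, -3.9]
grip_width: 0.0472
grip_force: 30.0
```

step_arm:
  rows:
    - [0,0,-0.001,0,0,0]
    - [0,0,-0.0005,0,0,0]
    - [0,0,0,0,0,0]
    - [0,0,0,0,0,0]

```text
time: 15.65
position: [0.5305, -0.2531, 0.3224]
tool_rot: [-0.024, 1.0, -0.0, 0.0]
ft_force: [-0.3, 0.1, -0.4]
grip_width: 0.0472
grip_force: 30.0
```

The pan now carries the weight. Releasing gently.

step_arm:
  rows:
    - [0,0,0,0,0,0]
    - [0,0,0,0,0,0]
  squeeze: 5

```text
time: 15.9
position: [0.5306, -0.2531, 0.3223]
tool_rot: [-0.024, 1.0, -0.0, 0.0]
ft_force: [-0.6, -0.1, -0.6]
grip_width: 0.0477
grip_force: 5.0
```

step_arm:
  rows:
    - [0,0,0,0,0,0]
    - [0,0,0,0,0,0]
    - [0,0,0,0,0,0]
  jaw: 0.06

```text
time: 16.27
position: [0.5305, -0.2531, 0.3223]
tool_rot: [-0.024, 1.0, -0.0, 0.0]
ft_force: [-0.4, -0.2, -0.2]
grip_width: 0.0592
grip_force: 0.0
```

step_arm:
  rows:
    - [0,0,0,0,0,0]
    - [0,0,0,0,0,0]
    - [0,0,0,0,0,0]
    - [0,0,0,0,0,0]
    - [0,0,0.01,0,0,0]
    - [0,0,0.02,0,0,0]
    - [0,0,0.03,0,0,0]
    - [0,0,0.03,0,0,0]
    - [0,0,0.03,0,0,0]
    - [0,0,0.03,0,0,0]
    - [0,0,0,0,0,0]
    - [0,0,0,0,0,0]
  jaw: 0.087

```text
time: 17.77
position: [0.5301, -0.2528, 0.4716]
tool_rot: [-0.024, 1.0, 0.0, -0.0]
ft_force: [0.4, 0.2, -0.3]
grip_width: 0.0871
grip_force: 0.0
```

Run:
```python
from h import *
ims=[]
for n,s in(("scene",np.s_[90:240,90:290]),("side",np.s_[170:320,250:450])):
    c,w,E=look(n); ims.append(cv2.resize(c["pixels"][s],(400,300)))
    for l in("sinker","ball_sinker"):
      for r in cut_out(l,n)[:4]:
        q=w[r["region"]];q=q[~np.isnan(q[:,0])];print(n,l,round(r["confidence"],2),np.round(r["extent"]),np.median(q,0).round(3),np.percentile(q[:,2],[3,97]).round(3))
cv2.imwrite("pics/end.png",np.hstack(ims)); print(get_obs()["time"])
```

```text
scene sinker 0.85 [168. 162.  13.  27.] [ 0.54  -0.245  0.153] [0.072 0.161]
scene sinker 0.76 [379. 216.  20.  28.] [0.558 0.396 0.093] [0.007 0.099]
scene sinker 0.53 [352. 169.  12.  22.] [0.385 0.301 0.096] [0.043 0.1  ]
scene ball_sinker 0.5 [309. 192.  12.  29.] [0.563 0.178 0.156] [0.085 0.167]
side sinker 0.74 [346. 254.  25.  45.] [ 0.521 -0.26   0.146] [0.072 0.16 ]
side sinker 0.65 [121. 195.  20.  37.] [0.368 0.287 0.077] [0.001 0.097]
side sinker 0.52 [157. 153.  15.  35.] [0.539 0.39  0.095] [0.003 0.129]
side ball_sinker 0.85 [211. 166.  15.  46.] [0.544 0.164 0.138] [0.059 0.165]
18.075
```

View pics/end.png

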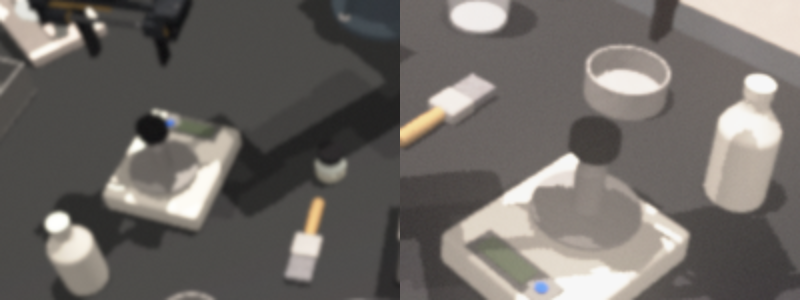

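The sinker stands upright in the middle of the pan (scene 168,162; side 346,254), the gripper is clear, and the ball sinker has not moved.

```bash
python3 -c "
from rig import hand_in; print(hand_in())"
```

```text
the job is handed in; nothing more can be done
None
```

The flat-topped sinker now stands upright in the middle of the balance pan, released, with the ball-topped sinker still hanging where it was; I handed the job in at about 18 s, but no verdict was returned.

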